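# Stack cone washers on the arbor with alternating faces

## Task

The arbor stand already carries one conical spring washer, dish (wide rim) up. Complete the stack so that the faces alternate: first put on the cone washer that lies crown up, rim to rim with the one already there, then the cone washer that lies dish up, crown to crown on top of it. Turn neither over, let both sit flat on the post, and leave the flat ring of the same diameter where it lies.

Things in the scene. Friction and masses are not known exactly. Their poses are not given: they have to be found in the camera images.
- arbor: Fixed stand: round dark steel flange, 84 mm across, 10 mm high, with an upright steel post 16 mm thick, tapering from 76 mm height to a 6 mm tip at 90 mm. A cone washer is fixed on it, dish up, wide rim (60 mm across) ending at 32 mm height. Origin on the post axis at the bench top, z up. When stacked, the crown-up washer has its underside at 32 mm height, the dish-up one at 54 mm.
- washer_dome: Steel conical spring washer, 60 mm across, 22 mm high: at the wide end a straight-sided rim 12 mm high (ring 6 mm wide), tapering to a crown ring 40 mm across with a bore of about 30 mm. This one lies on the bench crown (narrow end) up, so its wide rim is at 0 to 12 mm height, on the bench. Origin at the centre of its underside, z up. Loose, about 90 g.
- washer_dish: Steel conical spring washer, 60 mm across, 22 mm high: at the wide end a straight-sided rim 12 mm high (ring 6 mm wide), tapering to a crown ring 40 mm across with a bore of about 30 mm. This one lies on the bench dish (wide end) up, so its wide rim is at 10 to 22 mm above its underside. Origin at the centre of its underside, z up. Loose, about 90 g.
- ring_flat: Plain flat steel ring, 60 mm across, 30 mm bore, 10 mm thick, same height all round: not a cone washer and not part of the stack. Loose on the bench. Origin at the centre of its underside, z up.
Not all that is in view belongs to the job. What is shaped like the washer_dish but purple is not meant.

How it is judged (in metres and radians):
On the way, in this order (a step that is already met when the one before it is completed fails the run):
1. the crown-up washer sits on the post, rim to rim on the fixed washer (horizontal distance between washer_dome and arbor below 0.01 m and z of washer_dome in the frame of arbor between 0.027 and 0.037 m and angle between washer_dome's own z axis and vertical below 0.17 rad), for 0.2 s.
2. the dish-up washer sits on the post on top of it, crown to crown (all of step 1 and horizontal distance between washer_dish and arbor below 0.01 m and z of washer_dish in the frame of arbor between 0.049 and 0.059 m and angle between washer_dish's own z axis and vertical below 0.17 rad), for 0.2 s.
At the end, for the whole second after the job is handed in: Both cone washers rest on the post, within 10 mm of its axis and 10 degrees of level, not turned over: the crown-up one with its underside at 32 mm height, rim to rim on the fixed washer, the dish-up one above it at 54 mm, crown to crown (heights within 5 mm) (all of step 2 and linear speed of each of washer_dome, washer_dish below 0.02 m/s); the robot touches nothing.
It fails at once if the flat ring is moved more than 30 mm from where it lay (distance of ring_flat from where it was at the start of the episode above 0.03 m).
It also fails if it takes over 51 s, if anything falls off the work surface, if the arm or the gripper's body presses on something with over 40 N, if the wrist force passes 120 N, or if a joint passes its speed limit or range.

## Robot

A 7-joint arm with a two-finger parallel gripper is mounted at the origin on the work surface; the furniture and walls round the work are solid. World frame = base frame: x ahead of the robot, y to its left, z up, the work surface at z = 0. Lengths are in m, angles in degrees, forces in N, time in s.
With the tool pointing down it reaches from about 0.425 to 0.875 m from the base axis. Payload 4.7 kg.
Tool frame: the origin (TCP) lies on the centre line of the jaws, within the pads' length; the fingertips stand 25 mm ahead of it and the grasp point (between the pads) lies 6 mm ahead of it (manip.nose_length is the distance from the TCP to the fingertips, in m); z points along the fingers, y is the line along which they close (so a half turn about z gives the same grasp; the last joint's range is limited). The gripper opens to 87 mm and grips with 3 to 60 N. Pads are 19 mm wide; open, the fingers measure 117 mm over their backs; the gripper's body (75 mm by 190 mm) begins 51 mm behind the grasp point.
Start: joints at [-66.114, 18.392, -4.016, 83.108, 1.295, 78.541, -3.26], TCP at [0.255, 0.598, 0.248] pointing down, gripper open.
Joint ranges: [-163.93, 163.93], [-17.29, 119.83], [-79.2, 71.16], [3.27, 140.29], [-89.18, 269.18], [5.43, 117.66], [-154.24, 154.24]. Speed limits (degrees/s): [147.25, 147.25, 180, 180, 180, 180, 180].

## Interface

Orientations are given as [roll, pitch, yaw] about the fixed x, y, z axes, in that order (R = Rz(yaw) Ry(pitch) Rx(roll)).
In Python, from cell import get_obs, cams, workorder, manip gives the robot as it stands. The module is installed in compiled form; this text tells all that it offers.
- The arm moves only by the tool play_rows, never from a script. Its argument "increments" is one flat list of numbers, 4 for each row, row after row: the shift along the tool's x, y, z in cm, then the turn about the tool's z in rad. A call has 1 to 12 rows; each row shifts and turns the commanded pose from where the row before left it, along the tool's axes as they then stand; what a row does not reach is not made up. A row lasts 1/12 s, in which the tool goes at most 41.7 mm and 7.16 degrees, less where a joint would pass 70% of its speed; a pose out of reach is approached as far as the arm can. A call is refused whole if a number of a shift passes 4.17 or a number of a turn 0.125, either way. A call with a gripper value outside its range is refused whole. "hand" is the closure, from 0 (fully open) to 1 (shut), set as the call begins (left out, the last holds). The fingers move at their own pace and stop on an object; "force" is the grip in N (left out, the last holds). Time passes only in rows, so rows that do not move let the fingers close. It gives the time, the measured TCP pose, the force, the opening and the grip force at its end, in the units of the state.
- get_obs(): the state, without advancing time (a new reading comes with each control period).
- cams.camera(name): name is "side" or "top" or "wrist"; returns the picture (480x640x3 uint8, red, green, blue); there is no depth.
- cams.calibration(name): a dict with "mtx" (3x3 intrinsics, pixels), "origin" and "orientation" of the camera in the world. Camera axes: x right, y up, looking along -z (the intrinsics and any distortion apply to the point x, -y, -z); pixel columns grow to the right and rows downward; lengths in m; the calibration is good to about 2 mm. The wrist camera is an equidistant fisheye: a pixel r from the principal point sees the ray r / f radians off the axis. A picture is of the moment at which its call begins: read the wrist's pose just before it. calibration takes no time and is no camera call; for the wrist camera it gives the pose at the moment of the call.
- workorder.finish_job(): hands the job in; it is judged then, once.
The state is a dict: "clock": time; "qpos": joint angles; "qvel": joint speeds; "effort": joint torques, N m; "ee_pos": TCP position; "tcp_rot": TCP orientation; "wrist_force": force on the tool from outside, world axes, zero at the start; "ft_torque": the same for the moment, N m; "finger_gap": finger opening in m; "grasp_force": force on a finger pad.
Only numpy, scipy, OpenCV 4.12 (cv2) and the standard library are available. Lean on these libraries where they do the work, as an engineer would, in place of code of your own. Each camera call takes 0.05 s, during which the arm holds its last target. There are 200 camera calls.

## Working session

There is one attempt and no reset: what is moved stays moved. The work goes in short steps, Python scripts to look and compute and a tool call to move; the robot and the scene stay as the last step left them, time stands still between calls to the robot, and variables do not carry over. Pictures are saved under pics/ and viewed, at most 10 in all, crops included, and the job is handed in when it is done.

Besides the shell and the picture viewer there is one more tool, called after "Request:" as name(argument=value, ...) on one line, values as JSON. play_rows: Moves the arm, as the interface text tells. Its arguments: {"type":"object","properties":{"increments":{"type":"array"},"hand":{"type":"number"},"force":{"type":"number"}},"required":["increments"]}

```bash
mkdir -p pics; python3 - <<'E'
from cell import get_obs, cams, manip
import cv2
o=get_obs(); print({k:o[k] for k in('clock','ee_pos','tcp_rot','finger_gap','wrist_force')}, manip.nose_length)
for n in('top','side'):
    print(n,cams.calibration(n)); cv2.imwrite(f'pics/{n}0.png',cams.camera(n)[:,:,::-1])
E
```

```text
{'clock': 0.0, 'ee_pos': array([0.25466339, 0.59749202, 0.24646653]), 'tcp_rot': array([-1.79892010e+02,  6.11196345e-03,  1.56920670e+02]), 'finger_gap': 0.08713559290748561, 'wrist_force': array([-0.01876286,  0.53483831,  0.80623521])} 0.025
top {'mtx': array([[572.2471664 ,   0.        , 316.02813852],
       [  0.        , 572.2471664 , 250.57874869],
       [  0.        ,   0.        ,   1.        ]]), 'origin': array([0.4916642 , 0.00618648, 0.98461362]), 'orientation': array([ 3.96665964e+00,  1.49503685e-02, -8.84966607e+01])}
side {'mtx': array([[449.80275645,   0.        , 317.56886338],
       [  0.        , 449.80275645, 240.70699408],
       [  0.        ,   0.        ,   1.        ]]), 'origin': array([ 0.43593922, -0.64965934,  0.57535783]), 'orientation': array([ 51.40617961,   0.35255513, -13.32720723])}
```

View pics/top0.png

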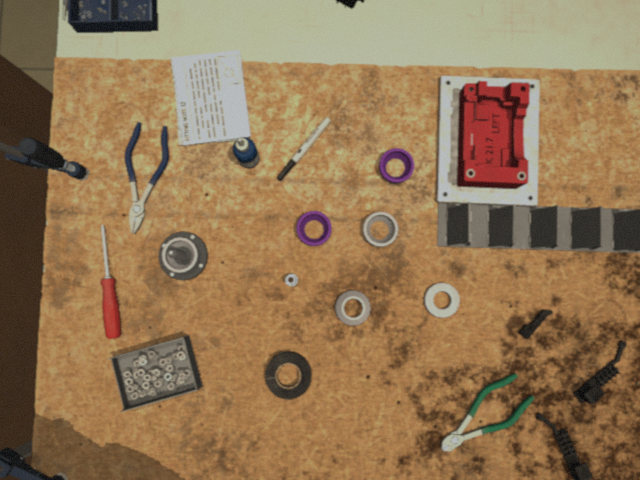

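View pics/side0.png

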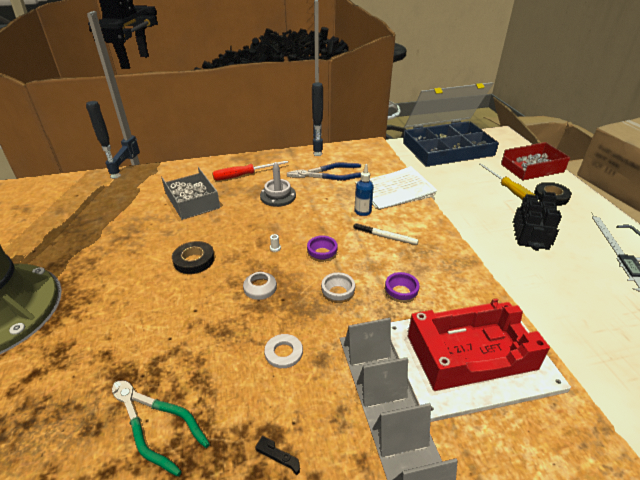

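The top view shows the dome at about (353,308), the dish at (380,230), the flat ring at (442,300) and the arbor at (183,256). Two purple decoys are at (314,229) and (397,166). The side view agrees: dome (260,285), dish (338,286), arbor (278,190). Next I'll measure them.

```bash
cat > h.py <<'E'
import numpy as np,cv2
from scipy.spatial.transform import Rotation as R
from scipy.optimize import least_squares
from cell import get_obs,cams,workorder
def ray(n,uv):
    c=cams.calibration(n);d=np.linalg.solve(c['mtx'],[uv[0],uv[1],1]);return np.array(c['origin']),R.from_euler('xyz',c['orientation'],degrees=True).as_matrix()@(d*[1,-1,-1])
def atz(n,uv,z):
    o,d=ray(n,uv);return (o+d*(z-o[2])/d[2])[:2]
def proj(n,P):
    c=cams.calibration(n);p=(np.atleast_2d(P)-c['origin'])@R.from_euler('xyz',c['orientation'],degrees=True).as_matrix()*[1,-1,-1]
    q=p@c['mtx'].T;return q[:,:2]/q[:,2:]
def circ(x,y,z,r):
    t=np.linspace(0,2*np.pi,120,endpoint=False);return np.c_[x+r*np.cos(t),y+r*np.sin(t),0*t+z]
def hull_fit(n,uv,circles,img,w=45,x0=None):
    """fit xy so that the hull of the projected circles matches the mask of grey pixels"""
    u,v=map(int,uv);hsv=cv2.cvtColor(img,cv2.COLOR_RGB2HSV)
    m=((hsv[...,1]<60)&(hsv[...,2]>70)).astype(np.uint8)
    b=np.zeros_like(m);b[v-w:v+w,u-w:u+w]=m[v-w:v+w,u-w:u+w]
    cs,_=cv2.findContours(cv2.morphologyEx(b,cv2.MORPH_OPEN,np.ones((3,3))),0,2)
    c=max(cs,key=cv2.contourArea);H=cv2.convexHull(c)
    x0=atz(n,uv,0.01)
    def f(x):
        P=np.vstack([proj(n,circ(x[0],x[1],z,r)) for z,r in circles]).astype(np.float32)
        h=cv2.convexHull(P.reshape(-1,1,2)) 
        return [cv2.pointPolygonTest(h,(float(a),float(b_)),True) for a,b_ in H[:,0]]
    s=least_squares(f,x0,diff_step=1e-3,loss='soft_l1');return s.x,np.sqrt(np.mean(s.fun**2))
E
python3 - <<'E'
from h import *
T=cv2.imread('pics/top0.png')[:,:,::-1].copy();S=cv2.imread('pics/side0.png')[:,:,::-1].copy()
dome=[(0,.03),(.012,.03),(.022,.02)];dish=[(0,.02),(.01,.03),(.022,.03)];fl=[(0,.03),(.01,.03)]
for nm,m,a,b in(('dome',dome,(353,308),(260,285)),('dish',dish,(380,230),(338,286)),('flat',fl,(442,300),(284,351))):
    print(nm,hull_fit('top',a,m,T,26),hull_fit('side',b,m,S,26))
a=atz('top',(183,256),.01);print(a)
E
python3 - <<'E'
import cv2
T=cv2.imread('pics/top0.png');S=cv2.imread('pics/side0.png')
import numpy as np
cv2.imwrite('pics/arb.png',np.hstack([cv2.resize(T[225:289,151:215],(400,400),interpolation=2),cv2.resize(S[150:214,246:310],(400,400),interpolation=2)]))
E
```

```text
dome (array([ 0.46417098, -0.05608968]), np.float64(0.5414178616641198)) (array([ 0.46541889, -0.05472178]), np.float64(0.802891833002502))
dish (array([ 0.59862082, -0.09926981]), np.float64(0.4893900183518957)) (array([ 0.59930986, -0.09956904]), np.float64(0.7145244175118106))
flat (array([ 0.4809307 , -0.20749862]), np.float64(0.6616052506100794)) (array([ 0.48266054, -0.20596645]), np.float64(0.9856796161226373))
[0.54399662 0.23486596]
```

View pics/arb.png

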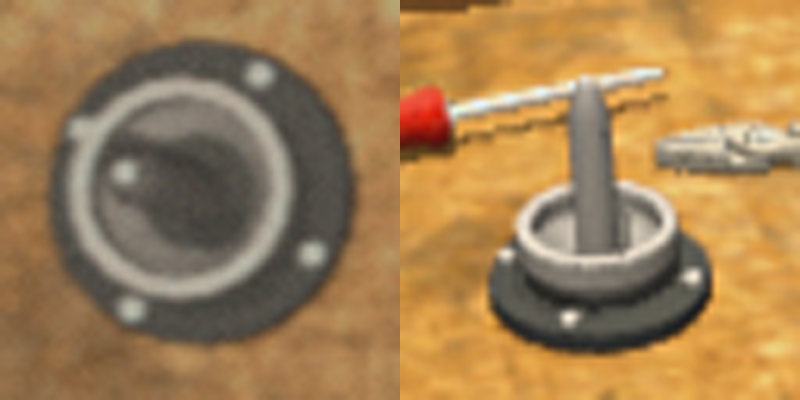

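The crop shows the flange, fixed rim and post tip clearly: top tip ≈(170.5,252), rim centre ≈(179.6,254.4), flange centre ≈(182.8,255.1).

```bash
python3 - <<'E'
from h import *
print(atz('top',(182.8,255.1),.008),atz('top',(179.6,254.4),.032),atz('top',(170.5,252),.09))
print('side tip',atz('side',(275.3,162),.09))
# side flange: left 490,right 712 ; 
print('side flange mid',atz('side',(246+601/6.25-.5,150+282/6.25-.5),.008))
o=get_obs();print(o['ee_pos'],R.from_euler('xyz',o['tcp_rot'],degrees=True).as_matrix().round(3))
E
```

```text
[0.54563546 0.23574234] [0.54533805 0.23548674] [0.54546121 0.23594172]
side tip [0.54666175 0.23745819]
side flange mid [0.69014896 0.19627628]
[0.25465464 0.59753439 0.24656114] [[-0.92   0.392 -0.001]
 [ 0.392  0.92  -0.002]
 [-0.    -0.002 -1.   ]]
```

Request:
play_rows(increments=[0,0,0,-0.1007,0,0,0,-0.1007,0,0,0,-0.1007,0,0,0,-0.1007,-1.5,-2.5,0,0,-1.5,-2.5,0,0,-1.5,-2.5,0,0,-1.5,-2.5,0,0,-1.5,-2.5,0,0,-1.5,-2.5,0,0,-1.5,-2.5,0,0,-1.5,-2.5,0,0], hand=0, force=25)

```text
clock: 1.1
ee_pos: [0.3752, 0.3964, 0.2472]
tcp_rot: [-180.0, -0.0, -180.0]
wrist_force: [0.4, 1.1, -0.3]
finger_gap: 0.0867
grasp_force: 0.0
```

Request:
play_rows(increments=[-1,-3,0,0,-1,-3,0,0,-1,-3,0,0,-1,-3,0,0,-1,-3,0,0,-1,-3,0,0,-1,-3,0,0,-1,-3,0,0,-1,-3,0,0,0,-3,0,0,0,-3,0,0,0,-3,0,0])

```text
clock: 2.1
ee_pos: [0.4645, 0.0364, 0.2472]
tcp_rot: [-180.0, -0.0, 180.0]
wrist_force: [0.8, 0.3, -1.1]
finger_gap: 0.0869
grasp_force: 0.0
```

Request:
play_rows(increments=[0,-2,2,0,0,-2,2,0,0,-2,2,0,0,-2,2,0,0,-1,2,0,0,0,0,0])

```text
clock: 2.6
ee_pos: [0.4616, -0.0546, 0.1439]
tcp_rot: [-179.9, -0.4, 179.8]
wrist_force: [-1.0, -0.3, 0.9]
finger_gap: 0.0868
grasp_force: 0.0
```

```bash
python3 - <<'E'
from h import *
o=get_obs();print(o['ee_pos'],o['tcp_rot']);c=cams.calibration('wrist');print(c)
cv2.imwrite('pics/w1.png',cams.camera('wrist')[:,:,::-1])
E
```

```text
[ 0.46161368 -0.05455781  0.14391792] [-179.92329391   -0.40429292  179.7550889 ]
{'mtx': array([[371.64829954,   0.        , 318.88716341],
       [  0.        , 371.64829954, 242.10957088],
       [  0.        ,   0.        ,   1.        ]]), 'origin': array([ 0.38578665, -0.05404721,  0.28165651]), 'orientation': array([-1.57036911e+01,  3.53504228e-02,  8.97524307e+01])}
```

View pics/w1.png

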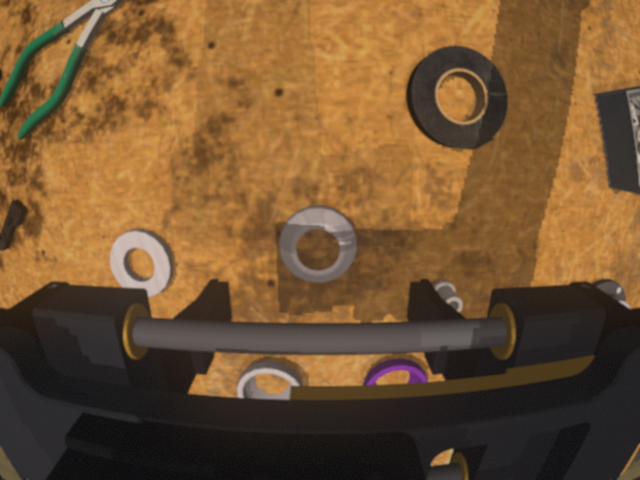

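The wrist view has the dome washer's outer rim spanning columns 278–357 and rows 206–282, so its centre is about (317.5,244). I'll convert that.

```bash
cat >> h.py <<'E'
def watz(c,uv,z):
    m=c['mtx'];d=np.array([uv[0]-m[0,2],uv[1]-m[1,2]])/m[0,0];t=np.hypot(*d)
    v=np.r_[d/t*np.sin(t),np.cos(t)]*[1,-1,-1]
    v=R.from_euler('xyz',c['orientation'],degrees=True).as_matrix()@v;o=np.array(c['origin'])
    return (o+v*(z-o[2])/v[2])[:2]
E
python3 - <<'E'
from h import *
o=get_obs();print(o['ee_pos'],o['tcp_rot'],o['clock']);c=cams.calibration('wrist')
for z in(0.0,.01):
  a=[watz(c,p,z) for p in((278,244),(357,244),(317.5,206),(317.5,282))];print((a[0]+a[1])/2,(a[2]+a[3])/2,a[0]-a[1],a[2]-a[3])
E
```

```text
[ 0.4629215  -0.05287697  0.14580299] [-179.97685018   -0.26811649  179.84420174] 2.65
[ 0.46876015 -0.05380063] [ 0.46969047 -0.05379684] [-0.0001762  -0.06294703] [-0.06307702  0.00023522]
[ 0.46586699 -0.05375768] [ 0.46676448 -0.05375402] [-0.00016999 -0.0607258 ] [-0.06085121  0.00022692]
```

Request:
play_rows(increments=[0,-0.25,2,0,-0.05,0,2,0,0,0,2,0,0,0,2,0,0,0,2,0,0,0,1,0,0,0,0.5,0,0,0,0,0,0,0,0,0])

```text
clock: 3.4
ee_pos: [0.4663, -0.0541, 0.0335]
tcp_rot: [180.0, 0.1, -180.0]
wrist_force: [0.5, -0.1, 0.6]
finger_gap: 0.0868
grasp_force: 0.0
```

Request:
play_rows(increments=[0,0,0.5,0,0,0,0,0,0,0,0,0])

```text
clock: 3.65
ee_pos: [0.4657, -0.0544, 0.028]
tcp_rot: [180.0, 0.0, 180.0]
wrist_force: [-0.2, -0.8, -0.2]
finger_gap: 0.0867
grasp_force: 0.0
```

Request:
play_rows(increments=[0,0,0,0,0,0,0,0,0,0,0,0,0,0,0,0,0,0,0,0,0,0,0,0,0,0,0,0,0,0,0,0], hand=1, force=25)

```text
clock: 4.32
ee_pos: [0.4654, -0.0546, 0.0276]
tcp_rot: [-180.0, 0.0, -180.0]
wrist_force: [-0.5, -1.5, 1.6]
finger_gap: 0.0586
grasp_force: 25.0
```

Request:
play_rows(increments=[0,0,-0.5,0,0,0,-1,0,0,0,-2,0,0,0,-2,0,0,0,-2,0,0,0,-2,0,0,0,-2,0,0,0,-1,0,0,0,-0.5,0,0,0,0,0])

```text
clock: 5.15
ee_pos: [0.466, -0.0545, 0.1587]
tcp_rot: [180.0, 0.1, -180.0]
wrist_force: [-1.3, 0.3, -1.3]
finger_gap: 0.0578
grasp_force: 25.0
```

Request:
play_rows(increments=[-0.5,1,0,0,-0.7,2,0,0,-0.8,2.9,0,0,-0.8,3,0,0,-0.8,3,0,0,-0.8,3,0,0,-0.8,3,0,0,-0.8,3,0,0,-0.8,3,0,0,-0.6,2.2,0,0,-0.4,1.5,0,0,-0.2,0.5,0,0])

```text
clock: 6.15
ee_pos: [0.5443, 0.2301, 0.1557]
tcp_rot: [-180.0, -0.1, -179.8]
wrist_force: [-0.5, 0.4, -1.3]
finger_gap: 0.0585
grasp_force: 25.0
```

Request:
play_rows(increments=[-0.05,1,0,0,0,0,0,0,0,0,0,0,0,0,0,0])

```text
clock: 6.48
ee_pos: [0.5459, 0.2348, 0.1576]
tcp_rot: [-180.0, -0.0, 179.9]
wrist_force: [-0.7, -0.2, -1.3]
finger_gap: 0.0585
grasp_force: 25.0
```

```bash
python3 - <<'E'
from h import *
o=get_obs();print(o['ee_pos'],o['tcp_rot'],o['clock'],o['finger_gap'],o['grasp_force'])
T=cams.camera('top')[:,:,::-1];S=cams.camera('side')[:,:,::-1]
cv2.imwrite('pics/p1.png',np.hstack([cv2.resize(T[205:285,131:211],(400,400),interpolation=2),cv2.resize(S[100:220,216:336],(400,400),interpolation=2)]))
E
```

```text
[0.54589859 0.23482148 0.15757435] [-1.79962486e+02 -7.63045361e-03  1.79887555e+02] 6.4833 0.05849622269117418 24.999618736765115
```

View pics/p1.png

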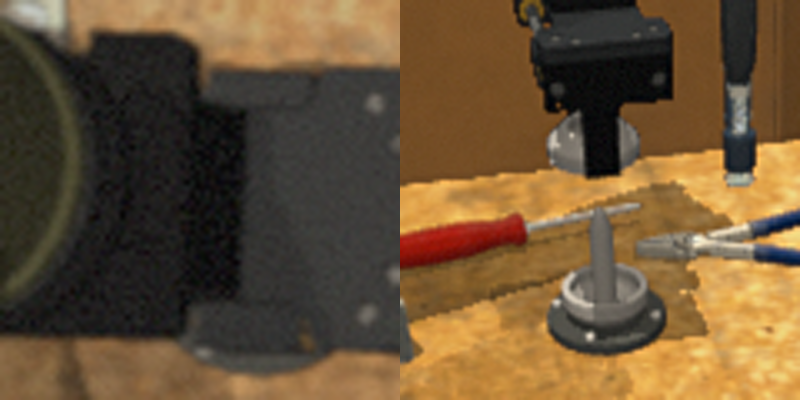

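The washer hangs under the gripper, side-view columns 260–287 and bottom row about 150. I'll compare that with the projection for a level washer.

```bash
python3 - <<'E'
from h import *
for dx in(0,):
  x,y,z=.5459,.2353,.130
  P=np.vstack([proj('side',circ(x,y,z+h,r)) for h,r in[(0,.03),(.012,.03),(.022,.02)]]);print(P.min(0),P.max(0))
  print(proj('side',circ(x,y,z,.03)).max(0),proj('side',[[x,y,z+.006]]), proj('side',[[x,y-.035,.1327],[x-.01,y-.035,.1327],[x+.01,y-.035,.1327]]))
  for q in [(.546,.2365,.09)]:print('tip',proj('side',[q]))
S=cams.camera('side')[:,:,::-1]
cv2.imwrite('pics/p2.png',cv2.resize(S[115:175,244:304],(600,600),interpolation=2))
E
```

```text
[259.47184424 132.47894497] [287.81696608 152.5493524 ]
[287.81696608 152.5493524 ] [[273.72348154 143.46295998]] [[276.43888482 152.27519032]
 [271.71022526 152.81912667]
 [281.14987772 151.73328616]]
tip [[275.07324069 162.2394531 ]]
```

View pics/p2.png

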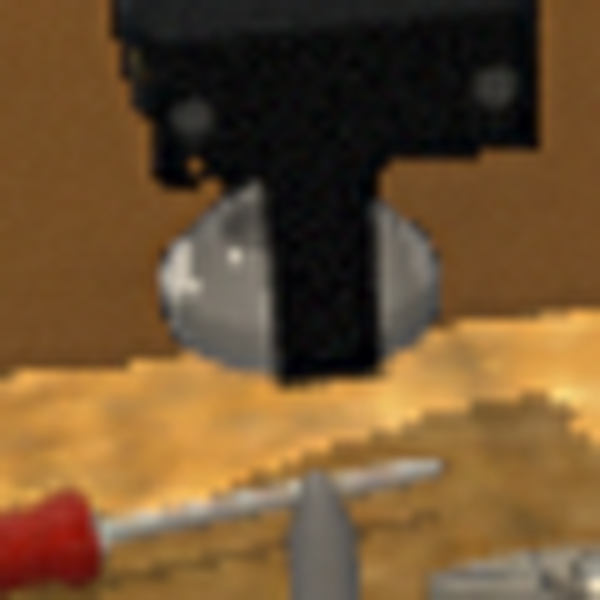

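The picture matches a level washer centred at the TCP: extents agree to under a pixel and the fingertip row matches. Lowering onto the post.

Request:
play_rows(increments=[0,0.1,1,0,0,0,1.5,0,0,0,1.5,0,0,0,1.5,0,0,0,1.5,0,0,0,1,0,0,0,1,0,0,0,0.5,0,0,0,0,0,0,0,0,0])

```text
clock: 7.47
ee_pos: [0.546, 0.2375, 0.0627]
tcp_rot: [180.0, 0.0, 180.0]
wrist_force: [0.3, -0.7, 0.1]
finger_gap: 0.058
grasp_force: 25.0
```

Request:
play_rows(increments=[0,0,0.2,0,0,0,0.1,0,0,0,0,0,0,0,0,0])

```text
clock: 7.8
ee_pos: [0.546, 0.2376, 0.0599]
tcp_rot: [180.0, 0.0, -180.0]
wrist_force: [0.3, 0.4, -0.8]
finger_gap: 0.0579
grasp_force: 25.0
```

Request:
play_rows(increments=[0,0,0,0,0,0,0,0,0,0,0,0,0,0,0,0,0,0,0,0,0,0,0,0,0,0,0,0,0,0,0,0], hand=0)

```text
clock: 8.47
ee_pos: [0.5459, 0.2375, 0.0596]
tcp_rot: [180.0, 0.0, -180.0]
wrist_force: [0.3, -0.1, 0.3]
finger_gap: 0.0871
grasp_force: 0.0
```

Request:
play_rows(increments=[0,0,-1,0,0,0,-2,0,0,0,-2,0,0,0,-2.5,0,0,0,-2.5,0,0,-1,-1,0,0,-2,0,0,0,-3,0,0,0,-3,0,0,0,-3,0,0,0,-3,0,0,0,-3,0,0])

```text
clock: 9.47
ee_pos: [0.5452, 0.0551, 0.1695]
tcp_rot: [-180.0, -0.0, 180.0]
wrist_force: [0.4, -0.6, -0.1]
finger_gap: 0.087
grasp_force: 0.0
```

```bash
python3 - <<'E'
from h import *
T=cams.camera('top')[:,:,::-1];S=cams.camera('side')[:,:,::-1]
cv2.imwrite('pics/p3.png',np.hstack([cv2.resize(T[215:295,141:221],(400,400),interpolation=2),cv2.resize(S[140:220,236:316],(400,400),interpolation=2)]))
E
```

```text
(no output)
```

View pics/p3.png

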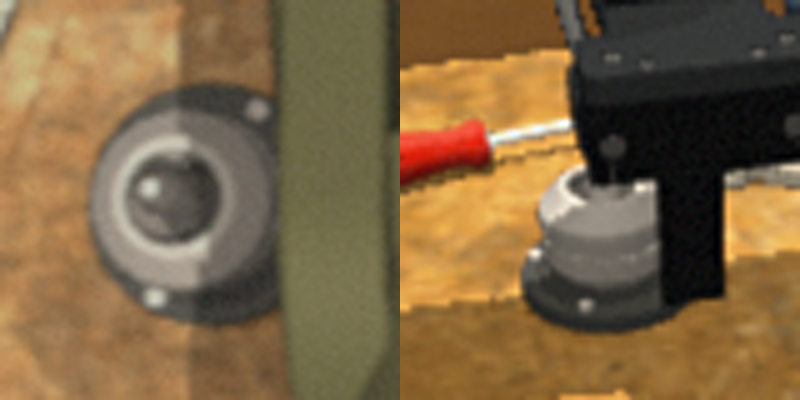

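The dome washer sits level, rim to rim: in the top view its crown is concentric with the post, and in the side view there is a straight seam. The dish is close to the tall grey blocks, so I'll check joint 7 before turning the gripper.

```bash
python3 - <<'E'
from h import *
o=get_obs();print(o['qpos'],o['ee_pos'],o['tcp_rot'])
print(atz('top',(397,166),.02),atz('top',(314,229),.02),atz('top',(439,228),.05))
E
```

```text
[-28.16033629   9.14631983  22.10322901 104.3267054   -3.53612776
  67.2468024   84.50784633] [0.54551522 0.0496248  0.16973111] [-1.79830600e+02  1.44886206e-03  1.79449158e+02]
[ 0.70683155 -0.12619273] [0.59506537 0.01258908] [ 0.59887635 -0.19269046]
```

Request:
play_rows(increments=[0,0,0,0.12,0,0,0,0.12,0,0,0,0.12,0,0,0,0.12,0,0,0,0.12,0,0,0,0.12,0,0,0,0.12,0,0,0,0.12,0,0,0,0.12,0,0,0,0.12,0,0,0,0.12,0,0,0,0.12])

```text
clock: 10.57
ee_pos: [0.5454, 0.0573, 0.1694]
tcp_rot: [-180.0, -0.0, 97.2]
wrist_force: [0.5, -0.6, -0.1]
finger_gap: 0.0871
grasp_force: 0.0
```

Request:
play_rows(increments=[0,0,0,0.0654,0,0,0,0.0654,-1.5,0.6,0,0,-2.5,0.8,0,0,-2.5,0.8,0,0,-2.5,0.8,0,0,-2.5,0.8,0,0,-2,0.8,0,0,-1.2,0.4,0,0,-1,0.3,0,0,0,0,0,0,0,0,0,0])

```text
clock: 11.57
ee_pos: [0.5985, -0.0994, 0.1693]
tcp_rot: [-180.0, -0.0, 90.0]
wrist_force: [-0.4, 0.6, -0.5]
finger_gap: 0.0869
grasp_force: 0.0
```

Request:
play_rows(increments=[0,0,0,0,0,0,0,0])

```text
clock: 11.73
ee_pos: [0.5987, -0.0978, 0.1695]
tcp_rot: [-180.0, -0.1, 90.1]
wrist_force: [0.3, -0.5, 0.1]
finger_gap: 0.087
grasp_force: 0.0
```

Request:
play_rows(increments=[-0.05,0.05,1,0,0,0,2,0,0,0,2,0,0,0,2,0,0,0,2,0,0,0,2,0,0,0,1.5,0,0,0,1,0,0,0,0,0,0,0,0,0])

```text
clock: 12.57
ee_pos: [0.5991, -0.0997, 0.0342]
tcp_rot: [-180.0, 0.0, 90.0]
wrist_force: [0.7, -0.4, 0.3]
finger_gap: 0.087
grasp_force: 0.0
```

Request:
play_rows(increments=[0,0,0.4,0,0,0,0,0,0,0,0,0])

```text
clock: 12.82
ee_pos: [0.5999, -0.1, 0.0313]
tcp_rot: [179.9, -0.0, 90.0]
wrist_force: [0.1, 0.2, -0.9]
finger_gap: 0.0872
grasp_force: 0.0
```

Request:
play_rows(increments=[0,0,0,0,0,0,0,0,0,0,0,0,0,0,0,0,0,0,0,0,0,0,0,0,0,0,0,0,0,0,0,0], hand=1, force=25)

```text
clock: 13.48
ee_pos: [0.5994, -0.1, 0.0307]
tcp_rot: [180.0, -0.0, 90.0]
wrist_force: [-0.3, -0.1, 0.2]
finger_gap: 0.0596
grasp_force: 25.0
```

Request:
play_rows(increments=[0,0,-0.5,0,0,0,-1,0,0,0,-2,0,0,0,-2,0,0,0,-2,0,0,0,-2,0,0,0,-2,0,0,0,-1,0,0,0,-0.5,0,0,0,0,0])

```text
clock: 14.32
ee_pos: [0.5999, -0.1001, 0.1618]
tcp_rot: [179.9, -0.0, 90.0]
wrist_force: [-0.2, -0.1, -0.7]
finger_gap: 0.0597
grasp_force: 25.0
```

Request:
play_rows(increments=[1,0,0,0,2,-0.5,0,0,3,-0.5,0,0,3,-0.5,0,0,3,-0.5,0,0,3,-0.5,0,0,3,-0.5,0,0,3,-0.5,0,0,3,-0.5,0,0,3,-0.5,0,0,3,-0.5,0,0,2.2,-0.3,0,0])

```text
clock: 15.32
ee_pos: [0.5438, 0.226, 0.1587]
tcp_rot: [-179.8, -0.0, 90.2]
wrist_force: [0.7, 1.4, -0.9]
finger_gap: 0.0596
grasp_force: 25.0
```

Request:
play_rows(increments=[1,-0.1,0,0,0.5,0,0,0,0,0,0,0,0,0,0,0,0,0,0,0,0,0,0,0,0,0,0,0])

```text
clock: 15.9
ee_pos: [0.5458, 0.2356, 0.1607]
tcp_rot: [180.0, 0.0, 89.9]
wrist_force: [-0.2, 0.4, -1.4]
finger_gap: 0.0594
grasp_force: 25.0
```

```bash
python3 - <<'E'
from h import *
o=get_obs();print(o['ee_pos'],o['tcp_rot'],o['finger_gap'])
S=cams.camera('side')[:,:,::-1]
x,y,z=o['ee_pos'];z-=.0307
for h,r in[(0,.02),(.01,.03),(.022,.03)]:
  p=proj('side',circ(x,y,z+h,r));print(h,(p.min(0)-[236,115])*6,(p.max(0)-[236,115])*6)
cv2.imwrite('pics/p4.png',cv2.resize(S[115:215,236:336],(600,600),interpolation=2))
E
```

```text
[0.54577829 0.23555654 0.16070568] [1.79986306e+02 7.45323121e-03 8.98712195e+01] 0.05936728460530549
0 [171.231478   160.65271611] [282.66175036 211.69972527]
0.01 [140.88104834 123.22785312] [309.11361619 199.07795777]
0.022 [137.94309724  92.60830966] [307.49873771 167.52984956]
```

View pics/p4.png

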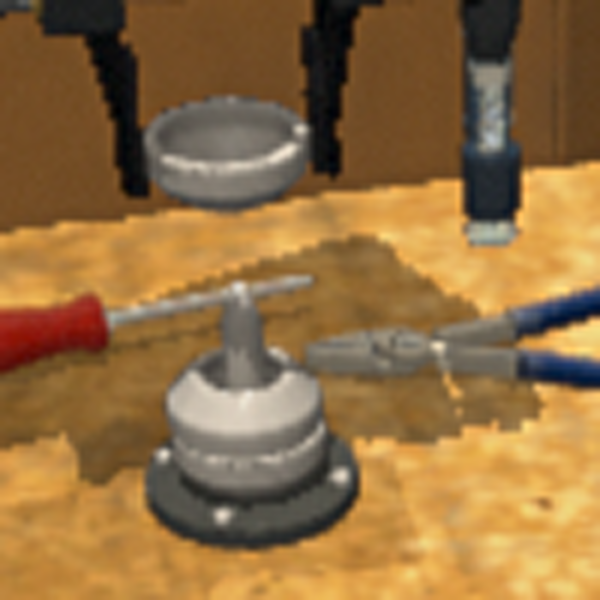

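The dish is held level and centred over the post; its rim is at columns 145–312 against 139–308 predicted (under 1 px in the raw image). Lowering it.

Request:
play_rows(increments=[0.1,0,1,0,0,0,1.5,0,0,0,1.5,0,0,0,1.5,0,0,0,1,0,0,0,0.5,0,0,0,0.3,0,0,0,0,0,0,0,0,0,0,0,0,0])

```text
clock: 16.78
ee_pos: [0.546, 0.2383, 0.0885]
tcp_rot: [179.9, -0.1, 90.0]
wrist_force: [0.6, -0.6, -0.4]
finger_gap: 0.0598
grasp_force: 25.0
```

Request:
play_rows(increments=[-0.1,0,0.2,0,0,0,0.1,0,0,0,0,0,0,0,0,0,0,0,0,0,0,0,0,0])

```text
clock: 17.28
ee_pos: [0.5454, 0.237, 0.0847]
tcp_rot: [180.0, -0.0, 90.0]
wrist_force: [0.3, 0.5, -1.5]
finger_gap: 0.0596
grasp_force: 25.0
```

Release, wait, and raise.

Request:
play_rows(increments=[0,0,0,0,0,0,0,0,0,0,0,0,0,0,0,0,0,0,0,0,0,0,0,0,0,0,0,0,0,0,0,0], hand=0)

```text
clock: 17.95
ee_pos: [0.5453, 0.237, 0.0846]
tcp_rot: [180.0, -0.0, 90.0]
wrist_force: [0.2, 0.9, 0.5]
finger_gap: 0.0863
grasp_force: 0.0
```

Request:
play_rows(increments=[0,0,-1,0,0,0,-2,0,0,0,-2,0,0,0,-2.5,0,0,0,-2.5,0,0,0,-2,0,0,0,-1,0,0,0,0,0,0,0,0,0,0,0,0,0])

```text
clock: 18.78
ee_pos: [0.5445, 0.2367, 0.2131]
tcp_rot: [-179.9, 0.1, 90.0]
wrist_force: [0.6, -0.7, 0.3]
finger_gap: 0.0867
grasp_force: 0.0
```

```bash
python3 - <<'E'
from h import *
S=cams.camera('side')[:,:,::-1]
for z0,c in((.032,[(0,.03),(.022,.02)]),(.054,[(0,.02),(.022,.03)])):
  for h,r in c:
    p=proj('side',circ(.5465,.237,z0+h,r));print(z0+h,(p.min(0)-[236,115])*6,(p.max(0)-[236,115])*6)
cv2.imwrite('pics/p5.png',cv2.resize(S[115:215,236:336],(600,600),interpolation=2))
E
```

```text
0.032 [166.75502261 377.20651204] [323.76274761 459.68980409]
0.054 [188.64026044 340.80486668] [294.72442776 394.98483149]
0.054 [188.64026044 340.80486668] [294.72442776 394.98483149]
0.076 [157.21114364 277.00941646] [318.52038739 357.01763949]
```

View pics/p5.png

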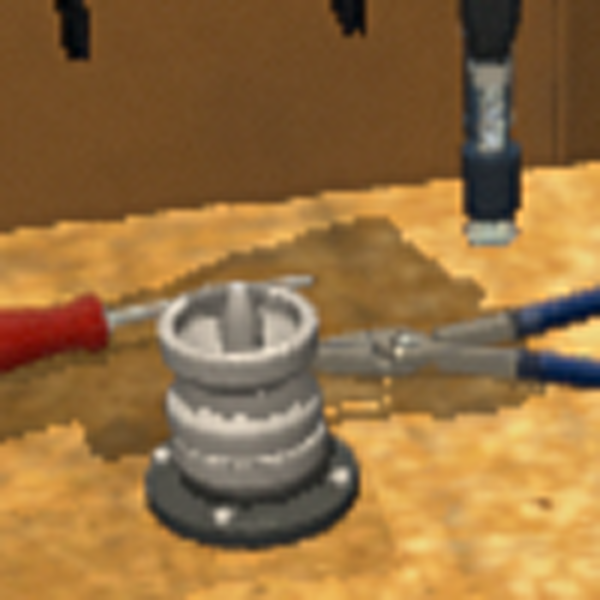

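The stack is level and alternating. The top rim is at columns 159–320 and rows 282–360, against predicted 157–319 and 277–357. The gripper is clear, so I'm handing in.

```bash
python3 -c "
from cell import workorder
print(workorder.finish_job())"
```

```text
the job is handed in; nothing more can be done
None
```

I stacked both cone washers on the post, crown-up then dish-up, and handed the job in at about 19 s of the 51 s allowed; the last picture shows them level and centred, the flat ring was left alone, and no verdict came back.

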